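Shut the jars and lift the pantry caddy

ROBOT

A 6-joint arm with a two-finger parallel gripper is mounted at the origin on the work surface. World frame = base frame: x ahead of the robot, y to its left, z up, the work surface at z = 0. Lengths are in m, angles in rad, forces in N, time in s.
With the tool pointing down it reaches from about 0.425 to 0.925 m from the base axis. Payload 12.5 kg.
Tool frame: the origin (TCP) lies between the finger pads, 19 mm behind the fingertips; this is the grasp point; z points along the fingers, y is the line along which they close (so a half turn about z gives the same grasp; the last joint's range is limited). The gripper opens to 85 mm and grips with 20 to 120 N. Pads are 22 mm wide; open, the fingers measure 114 mm over their backs; the gripper's body (76 mm by 85 mm) begins 54 mm behind the grasp point. The pads swing forward as they close: fully open they stand 13 mm farther back than shut.
Start: joints at [-1.242, 0.491, 1.559, -0, 1.092, -0.106], TCP at [0.263, -0.567, 0.25] pointing down, gripper open.
Joint ranges: [-3.1, 3.1], [-0.84, 2.19], [0.05, 2.79], [-1.13, 4.28], [0.06, 2.93], [-2.69, 2.69]. Speed limits (rad/s): [2.22, 2.22, 2.79, 3.14, 3.14, 3.14].

INTERFACE

Orientations are given as a unit quaternion [x, y, z, w].
In Python, from cell import ctrl gives the robot as it stands.
- The arm moves only by the shell command python3 -m crank 'ROWS' [OPENING] [FORCE]. ROWS is a JSON list that holds a single list of rows (three levels of brackets), with 1 to 20 rows, each of 4 numbers: dx, dy, dz in m, then a turn about the tool's z in rad; each row shifts and turns the commanded pose from where the row before left it, along the tool's axes as they then stand; what a row does not reach is not made up. A row lasts 1/12 s, in which the tool goes at most 0.0417 m and 0.125 rad, less where a joint would pass 70% of its speed; a pose out of reach is approached as far as the arm can. OPENING is the opening from 0.0 (shut) to 1.0 (fully open), set as the command begins (- or left out keeps the last). The fingers move at their own pace and stop on an object; FORCE is the grip in N (left out, the last holds). Time passes only in rows, so rows that do not move let the fingers close. It prints the time, the measured TCP pose, the force, the opening and the grip force at its end. Input that does not fit is refused with a message, and nothing moves.
- ctrl.sense(): the state, without advancing time (a new reading comes with each control period).
- ctrl.read_camera(name): name is "side" or "top" or "wrist"; returns (picture, depth): 480x640x3 uint8, red, green, blue; 480x640 float32, m along the optical axis (not along the pixel's ray), 0 where there is no reading.
- ctrl.camera_model(name): a dict with "fx", "fy", "cx", "cy" (pixels), "extrinsics" (4x4, takes a point from camera to world coordinates). Camera axes: x right, y down, z forward; pixel columns grow to the right and rows downward; lengths in m; the calibration is good to about 2 mm. A picture is of the moment at which its call begins: read the wrist's pose just before it. camera_model takes no time and is no camera call; for the wrist camera it gives the pose at the moment of the call.
- ctrl.close_job(): hands the job in; it is judged then, once.
The state is a dict: "time": time; "qpos": joint angles; "dq": joint speeds; "joint_efforts": joint torques, N m; "tcp_pos": TCP position; "eef_rot": TCP orientation; "wrist_force": force on the tool from outside, world axes, zero at the start; "wrist_torque": the same for the moment, N m; "grip_width": opening from 0.0 (shut) to 1.0 (fully open); "grip_force": force on a finger pad.
Only numpy, scipy, OpenCV 4.12 (cv2) and the standard library are available. Lean on these libraries where they do the work, as an engineer would, in place of code of your own. Each camera call takes 0.05 s, during which the arm holds its last target. There are 200 camera calls.

TASK

Two jars stand in the carry caddy on the board, and their push-in lids are not fully home: press each lid down until it is fully home. Then take the caddy by its handle bar, lift it straight up with both jars aboard to about 10 cm clear of the board, and finish while holding it there, level and still. Do not tip the caddy, and leave the other things where they stand.

Things in the scene. Friction and masses are not known exactly. Their poses are not given: they have to be found in the camera images.
- board: fixed wooden board 340 mm (its x) by 220 mm (its y), 18 mm thick, flat on the counter; origin at the centre of its underside, z up. The caddy stands on it.
- caddy: loose plywood carry caddy, about 0.3 kg empty (under 1 kg loaded): open tray 250 mm (its x) by 84 mm (its y), walls 30 mm high, floor 8 mm thick, with a jar pocket at each end (71 x 72 mm, centres 83 mm either side of the middle along x). In the middle a handle: two uprights at y = +-37 mm carry a crossbar. Origin at the centre of the caddy's underside, z up; no rule tells its ends apart.
- caddy_grip (a point): centre of the caddy's handle crossbar, 159 mm above the caddy's underside, axes as the caddy's. The bar runs along the caddy's y (94 mm long), is rectangular, 14 mm wide along the caddy's x and 18 mm high, its top 168 mm above the underside; the flat sides to grip face the caddy's +-x, free on both sides, and the bar is the highest part.
- tall_jar: loose white ceramic jar, 66 mm across, 80 mm high to its rim, standing in one pocket of the caddy (either end); origin at the centre of its underside, which lies 8 mm above the caddy's underside, z up.
- short_jar: loose white ceramic jar, 66 mm across, 62 mm high to its rim, in the other pocket; origin at the centre of its underside, which lies 8 mm above the caddy's underside, z up.
- tall_lid (a joint): how far the tall jar's push-in wooden lid has been pressed down, in m: 0 = standing 10 mm proud of the rim, 0.010 = fully home, its flange on the rim. At the start somewhere from 0 to 0.004. It slides stiffly (about 6 N), stays where it is left, and stops hard when home.
- tall_lid_top (a point): centre of the flat top of the tall jar's lid (round, 64 mm across, flange 8 mm thick); 88 mm above the jar's underside when the lid is fully home, up to 10 mm higher before.
- short_lid (a joint): how far the short jar's push-in wooden lid has been pressed down, in m: 0 = standing 10 mm proud of the rim, 0.010 = fully home, its flange on the rim. At the start somewhere from 0 to 0.004. It slides stiffly (about 6 N), stays where it is left, and stops hard when home.
- short_lid_top (a point): centre of the flat top of the short jar's lid (round, 64 mm across, flange 8 mm thick); 70 mm above the jar's underside when the lid is fully home, up to 10 mm higher before.
- pinch_bowl: bystander: small open bowl, 60 mm across, 30 high, standing on the board beside the caddy; origin at the centre of its underside.
- spice_jar: bystander: small closed amber jar, 38 mm across, 75 high, standing on the board beside the caddy; origin at the centre of its underside.
- bean_tin: bystander: food tin, 74 mm across, 105 high, on the counter; origin at the centre of its underside.
- jam_jar: bystander: glass jam jar with a black cap, 68 mm across, 90 high, on the counter; origin at the centre of its underside.
- oil_bottle: bystander: green glass bottle, 60 mm across, 190 high, on the counter; origin at the centre of its underside.
- flour_box: bystander: carton 70 x 110 mm, 170 high, on the counter; origin at the centre of its underside.

How it is judged:
On the way, in this order (a step that is already met when the one before it is completed fails the run):
1. both lids are pressed fully home while the caddy stands on the board (value of joint each of tall_lid, short_lid above 0.008 m and z of caddy in the frame of board below 0.03 m), for 0.2 s.
2. the caddy is lifted clear of the board by the gripper (z of caddy in the frame of board above 0.078 m and contact force between the fingers and caddy above 1 N and distance between the grasp point and caddy_grip below 0.06 m), for 0.3 s.
At the end, for the whole second after the job is handed in: Lids home within 2 mm; jars upright in their pockets; caddy held by its handle bar (TCP within 60 mm of its centre), off the board, underside 60-150 mm above the board, middles within 120 mm, level within 0.10 rad, slower than 0.03 m/s and 0.15 rad/s (all of step 2 and value of joint each of tall_lid, short_lid above 0.008 m and z of tall_jar in the frame of caddy between 0 and 0.016 m and distance between tall_jar and caddy between 0.07 and 0.1 m and angle between each of tall_jar, short_jar's own z axis and vertical below 0.2 rad and z of short_jar in the frame of caddy between 0 and 0.016 m and distance between short_jar and caddy between 0.07 and 0.1 m and z of caddy in the frame of board below 0.168 m and horizontal distance between caddy and board below 0.12 m and angle between caddy's own z axis and vertical below 0.1 rad and linear speed of caddy below 0.03 m/s and angular speed of caddy below 0.15 rad/s and contact force between caddy and board below 0.05 N); the arm keeps its last pose, push and grip.
It fails at once if the caddy is tipped by more than 0.3 rad (angle between caddy's own z axis and vertical above 0.3 rad).
It fails at once if a bystander is moved by more than 30 mm (distance of any of pinch_bowl, spice_jar, bean_tin, jam_jar, oil_bottle, flour_box from where it was at the start of the episode above 0.03 m).
It also fails if it takes over 51 s, if anything falls off the work surface, if the arm or the gripper's body presses on something with over 40 N, if the wrist force passes 120 N, or if a joint passes its speed limit or range.

## Working session

There is one attempt and no reset: what is moved stays moved. The work goes in short steps, Python scripts to look and compute and a shell command to move; the robot and the scene stay as the last step left them, time stands still between calls to the robot, and variables do not carry over. Pictures are saved under pics/ and viewed, at most 10 in all, crops included, and the job is handed in when it is done.

```bash
ls; mkdir -p pics; python3 - <<'E'
from cell import ctrl
import cv2, numpy as np
ims=[]
for n in("top","side"):
    im,d=ctrl.read_camera(n); m=ctrl.camera_model(n)
    np.savez(f"/tmp/{n}.npz",im=im,d=d,E=m["extrinsics"],k=[m["fx"],m["fy"],m["cx"],m["cy"]])
    cv2.imwrite(f"pics/{n}0.png",im[:,:,::-1]); print(n,np.round(m["extrinsics"],3).tolist(),m["fx"],m["cx"],m["cy"])
print(ctrl.sense())
E
```

```text
pics
top [[0.023, -0.991, 0.129, 0.358], [-1.0, -0.025, -0.015, 0.003], [0.018, -0.128, -0.992, 1.613], [0.0, 0.0, 0.0, 1.0]] 531.1920451935423 315.3645953115604 237.6762651953716
side [[-0.993, -0.1, 0.064, 0.476], [-0.119, 0.77, -0.626, 0.859], [0.013, -0.629, -0.777, 1.178], [0.0, 0.0, 0.0, 1.0]] 551.861072860802 326.04326657849333 246.56384289394137
{'time': 0.1, 'qpos': array([-1.24163923e+00,  4.91485707e-01,  1.55937234e+00, -2.40364789e-05,
        1.09170856e+00, -1.05586913e-01]), 'dq': array([-0.00126021, -0.00188299, -0.00408143, -0.00197121, -0.00219351,
       -0.00088756]), 'joint_efforts': array([ 4.38936084e-03, -6.19445300e+01, -2.62025356e+01, -7.76892125e-05,
        2.85622387e-03,  3.59748310e-05]), 'tcp_pos': array([ 0.26320275, -0.56668322,  0.24950017]), 'eef_rot': array([ 9.76466273e-01,  2.15669610e-01, -6.49190664e-05, -4.82745206e-04]), 'wrist_force': array([-0.19150953, -0.08695337, -0.0489659 ]), 'wrist_torque': array([ 0.07962775,  0.06901919, -0.01626781]), 'grip_force': 0.0, 'grip_width': 0.9994321627181951}
```

View pics/top0.png

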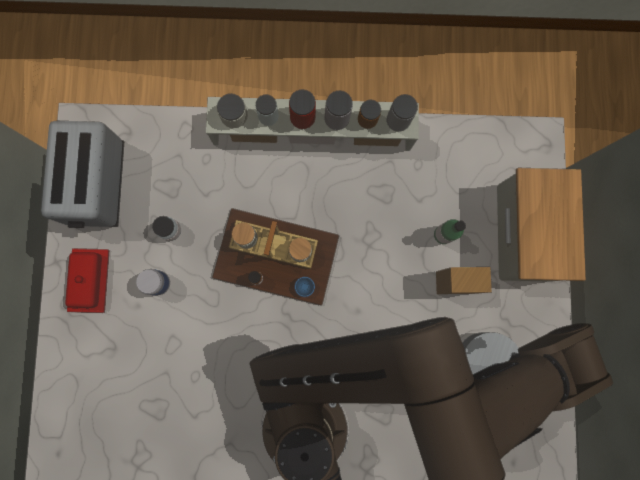

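View pics/side0.png

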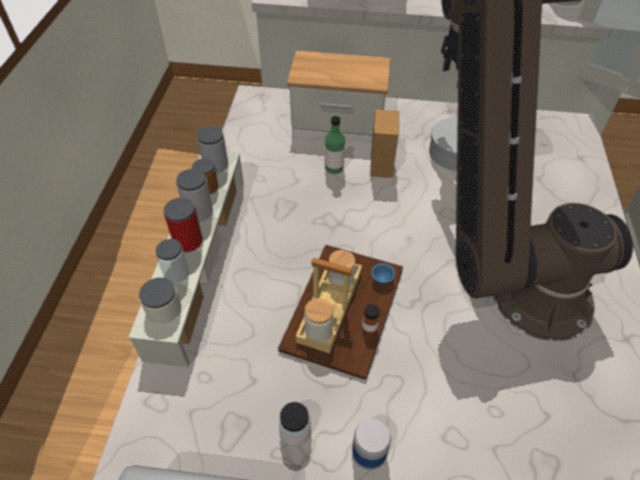

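The top view shows the caddy centred near (272,244), with lids at about (244,235) and (300,249) and the bar near (271,238). The bowl is at (304,287) and the spice jar at (256,278). In the side view the lids are at about (343,260) and (320,310), with the bar at (333,266). The tall jar seems to be the one at (320,310), which is the +y end.

```bash
cat > h.py <<'E'
import cv2, numpy as np
def ray(E,k,u,v):
    d=E[:3,:3]@np.array([(u-k[2])/k[0],(v-k[3])/k[1],1.]); return E[:3,3],d
def onplane(E,k,u,v,z):
    o,d=ray(E,k,u,v); return o+d*(z-o[2])/d[2]
def tri(r1,r2):
    A=np.zeros((3,3));b=np.zeros(3)
    for o,d in(r1,r2):
        d=d/np.linalg.norm(d);P=np.eye(3)-np.outer(d,d);A+=P;b+=P@o
    p=np.linalg.solve(A,b); o,d=r1; d=d/np.linalg.norm(d); return p,2*np.linalg.norm(np.cross(p-o,d))
def cloud(E,k,d):
    v,u=np.mgrid[:480,:640]; c=np.stack([(u-k[2])/k[0]*d,(v-k[3])/k[1]*d,d],-1); return c@E[:3,:3].T+E[:3,3]
def blobs(im,lo,hi,box,amin=30):
    m=cv2.inRange(cv2.cvtColor(im,cv2.COLOR_RGB2HSV),lo,hi); k=np.zeros_like(m); x0,y0,x1,y1=box; k[y0:y1,x0:x1]=255; m&=k
    n,l,s,c=cv2.connectedComponentsWithStats(m); return [(l==i,s[i],c[i]) for i in range(1,n) if s[i,4]>=amin]
E
python3 - <<'E'
from h import *
for n,box in(("top",(205,200,345,310)),("side",(275,240,410,380))):
    z=np.load(f"/tmp/{n}.npz"); im,d,E,k=z["im"],z["d"],z["E"],z["k"]
    P=cloud(E,k,d); hsv=cv2.cvtColor(im,cv2.COLOR_RGB2HSV)
    for uv in ([(244,237),(300,250),(273,232),(256,262),(330,250)] if n=="top" else [(342,258),(320,308),(333,266),(345,300),(375,300)]): print(n,uv,hsv[uv[1],uv[0]],P[uv[1],uv[0]].round(3))
    x0,y0,x1,y1=box
    cv2.imwrite(f"pics/{n}1.png",cv2.resize(im[y0:y1,x0:x1,::-1],None,fx=5,fy=5,interpolation=cv2.INTER_CUBIC)[:600,:800])
E
```

```text
top (244, 237) [ 15 128 140] [0.548 0.182 0.125]
top (300, 250) [ 15 127 145] [0.517 0.023 0.106]
top (273, 232) [ 14 155 122] [0.555 0.096 0.191]
top (256, 262) [ 12 116  68] [0.487 0.156 0.016]
top (330, 250) [ 11 111  76] [ 0.529 -0.066  0.02 ]
side (342, 258) [ 15 128 197] [0.521 0.027 0.107]
side (320, 308) [ 15 128 197] [0.556 0.186 0.121]
side (333, 266) [ 14 168 172] [0.536 0.111 0.183]
side (345, 300) [ 20 109 126] [0.503 0.123 0.069]
side (375, 300) [ 11 154  91] [0.429 0.08  0.018]
```

View pics/top1.png

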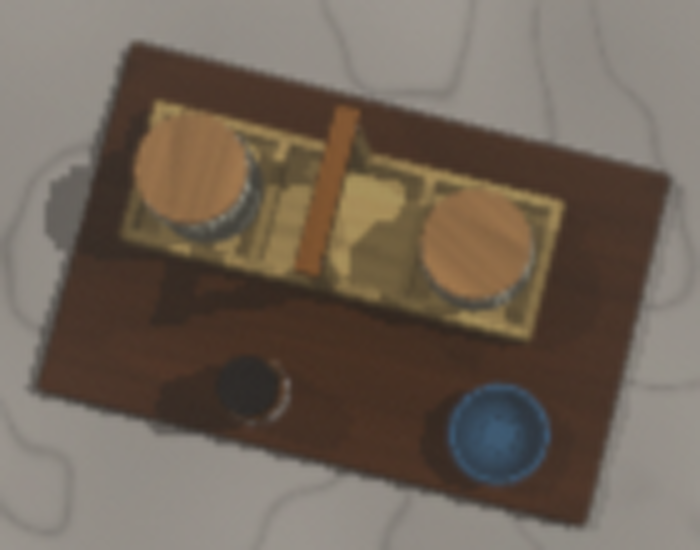

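View pics/side1.png

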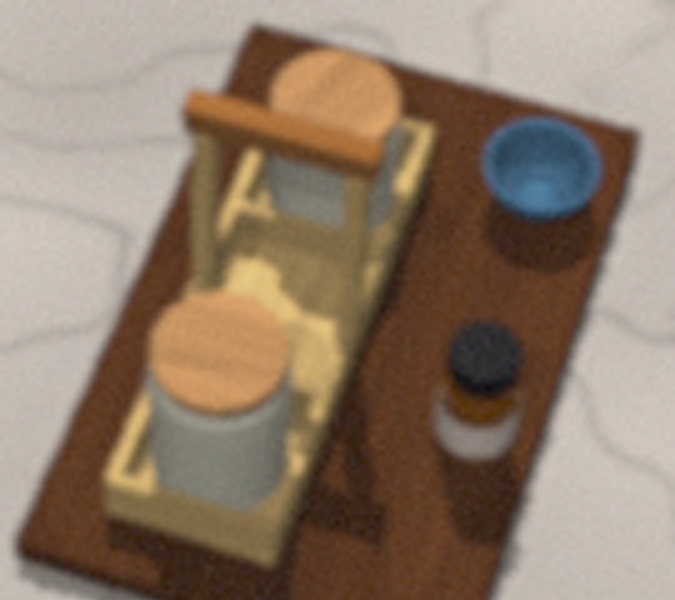

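The zoomed pictures agree. The tall jar is at the left in the top view, with its lid at about px (243,233). The short lid is at (300,249), and the bar runs from (274,221) to (267,255). The bowl and spice jar stand on the robot side of the caddy. Next I'll triangulate these.

```bash
python3 - <<'E'
from h import *
T=np.load("/tmp/top.npz");S=np.load("/tmp/side.npz")
def get(z,box):
    im,E,k=z["im"],z["E"],z["k"]; P=cloud(E,k,z["d"]); o=[]
    for name,lo,hi in(("lid",(12,105,100),(18,143,255)),("bar",(9,146,95),(17,200,255))):
        for m,s,c in blobs(im,lo,hi,box,50):
            cn,_=cv2.findContours(m.astype(np.uint8),cv2.RETR_EXTERNAL,cv2.CHAIN_APPROX_NONE)
            h=max(cn,key=cv2.contourArea)
            print(name,s,c.round(1),"minrect",np.round(cv2.boxPoints(cv2.minAreaRect(h)),1).tolist(),"ell",np.round(cv2.fitEllipse(h)[0],1),"medP",np.median(P[m],0).round(4))
print("top");get(T,(225,210,325,275));print("side");get(S,(280,240,370,330))
E
```

```text
top
lid [232 221  22  24 398] [242.5 232.7] minrect [[232.0, 221.0], [253.0, 221.0], [253.0, 244.0], [232.0, 244.0]] ell [242.5 232.7] medP [0.56   0.1864 0.1225]
lid [288 236  23  24 396] [299.5 248. ] minrect [[284.0, 248.0], [299.5, 232.5], [315.0, 248.0], [299.5, 263.5]] ell [299.5 247.9] medP [0.5229 0.0244 0.1047]
bar [264 222  13  33 148] [269.8 238.1] minrect [[263.6000061035156, 253.39999389648438], [271.79998779296875, 220.89999389648438], [276.0, 222.0], [267.8999938964844, 254.5]] ell [269.6 239.1] medP [0.5395 0.1045 0.1862]
side
lid [328 249  35  23 383] [343.  258.3] minrect [[326.70001220703125, 260.1000061035156], [333.70001220703125, 244.60000610351562], [365.6000061035156, 259.0], [358.70001220703125, 274.3999938964844]] ell [343.9 258.9] medP [0.519  0.0227 0.1036]
lid [304 271  30  52 615] [317.9 307.9] minrect [[289.1000061035156, 284.6000061035156], [314.0, 271.0], [337.3999938964844, 313.79998779296875], [312.3999938964844, 327.3999938964844]] ell [318.9 300.7] medP [0.5609 0.1887 0.1213]
bar [313 249  38  27 321] [330.9 264.8] minrect [[311.3999938964844, 264.79998779296875], [317.6000061035156, 246.1999969482422], [354.5, 258.5], [348.29998779296875, 277.1000061035156]] ell [332.9 262.4] medP [0.5453 0.1105 0.1836]
bar [349 284  21  46 162] [361.2 308.9] minrect [[348.3999938964844, 328.3999938964844], [366.6000061035156, 283.0], [376.79998779296875, 287.1000061035156], [358.6000061035156, 332.3999938964844]] ell [360.3 309.9] medP [0.4616 0.113  0.0174]
```

```bash
cat >> h.py <<'E'
def go(p,yaw_y):
    """remaining shift in the present tool axes, and turn about tool z to bring tool y to world angle yaw_y (mod pi)"""
    from cell import ctrl
    from scipy.spatial.transform import Rotation as R
    s=ctrl.sense(); M=R.from_quat(s["eef_rot"]).as_matrix()
    a=np.arctan2(M[1,1],M[0,1]); t=-(yaw_y-a); t=(t+np.pi/2)%np.pi-np.pi/2
    M2=M@R.from_euler("z",t).as_matrix()
    print("t %.2f tcp"%s["time"],s["tcp_pos"].round(4),"turn %.3f"%t,"shift now",(M.T@(p-s["tcp_pos"])).round(4),"shift after turn",(M2.T@(p-s["tcp_pos"])).round(4),"tilt %.4f"%np.arccos(-M[2,2]),"q6 %.2f"%s["qpos"][5],"F",s["wrist_force"].round(1))
E
python3 - <<'E'
from h import *
T=np.load("/tmp/top.npz");S=np.load("/tmp/side.npz")
r=lambda z,u,v:ray(z["E"],z["k"],u,v)
print("tall",tri(r(T,242.7,232.9),r(S,319,310.5)))
print("short",tri(r(T,299.9,248.2),r(S,343,258.6)))
print("bar far",tri(r(T,273.9,221.5),r(S,314.5,255.5)),"near",tri(r(T,265.9,254),r(S,351.4,267.8)))
a=onplane(T["E"],T["k"],273.9,221.5,.186);b=onplane(T["E"],T["k"],265.9,254,.186);print(a,b,(a+b)/2,np.degrees(np.arctan2(*(a-b)[1::-1])))
go(np.array([.53,.06,.25]),np.radians(77.1))
E
```

```text
tall (array([0.55953973, 0.18768693, 0.11252775]), np.float64(0.003536605534618118))
short (array([0.5208534, 0.0241292, 0.1020929]), np.float64(0.0038710387530594827))
bar far (array([0.58182941, 0.09488153, 0.1939058 ]), np.float64(0.0033231449905863565)) near (array([0.49488135, 0.11384939, 0.18708994]), np.float64(0.0013104954785767482))
[0.58476435 0.09530748 0.186     ] [0.49564181 0.11387784 0.186     ] [0.54020308 0.10459266 0.186     ] -11.77023856998782
t 0.10 tcp [ 0.2632 -0.5667  0.2495] turn 0.660 shift now [ 0.5059 -0.456  -0.    ] shift after turn [ 0.1202 -0.6704 -0.    ] tilt 0.0010 q6 -0.11 F [-0.2 -0.1 -0. ]
```

```bash
python3 -m crank '[[[0, 0, -0.01, 0.11], [0, 0, -0.01, 0.11], [0, 0, -0.01, 0.11], [0, 0, 0, 0.11], [0, 0, 0, 0.11], [0, 0, 0, 0.11]]]' 0.0 20
python3 -m crank '[[[0.006, -0.033, 0, 0], [0.006, -0.033, 0, 0], [0.006, -0.033, 0, 0], [0.006, -0.033, 0, 0], [0.006, -0.033, 0, 0], [0.006, -0.033, 0, 0], [0.006, -0.033, 0, 0], [0.006, -0.033, 0, 0], [0.006, -0.033, 0, 0], [0.006, -0.033, 0, 0], [0.006, -0.033, 0, 0], [0.006, -0.033, 0, 0], [0.006, -0.033, 0, 0], [0.006, -0.033, 0, 0], [0.006, -0.033, 0, 0], [0.006, -0.033, 0, 0], [0.006, -0.033, 0, 0], [0.006, -0.033, 0, 0], [0.006, -0.033, 0, 0], [0.006, -0.033, 0, 0]]]'
python3 -m crank '[[[0, 0, 0, 0], [0, 0, 0, 0], [0, 0, 0, 0], [0, 0, 0, 0]]]'
python3 - <<'E'
from h import *
from cell import ctrl
go(np.array([.522,.0243,.25]),np.radians(77.1))
m=ctrl.camera_model("wrist");im,d=ctrl.read_camera("wrist")
np.savez("/tmp/w1.npz",im=im,d=d,E=m["extrinsics"],k=[m["fx"],m["fy"],m["cx"],m["cy"]]);cv2.imwrite("pics/w1.png",im[:,:,::-1])
print(np.round(m["extrinsics"],3).tolist())
E
```

```text
time: 0.6
tcp_pos: [0.2632, -0.5667, 0.2799]
eef_rot: [0.993, -0.115, -0.0, -0.0]
wrist_force: [0.2, 0.5, 0.0]
grip_width: 0.144
grip_force: 0.0
time: 2.27
tcp_pos: [0.5279, 0.0514, 0.2798]
eef_rot: [0.994, -0.112, -0.0, 0.0]
wrist_force: [0.4, -0.3, 0.4]
grip_width: -0.002
grip_force: 0.0
time: 2.6
tcp_pos: [0.5273, 0.0489, 0.2799]
eef_rot: [0.994, -0.113, -0.0, 0.0]
wrist_force: [-0.5, 0.1, 1.2]
grip_width: 0.002
grip_force: 0.0
t 2.60 tcp [0.5273 0.0489 0.2799] turn -0.001 shift now [0.0004 0.0251 0.0299] shift after turn [0.0004 0.0251 0.0299] tilt 0.0005 q6 1.76 F [-0.5  0.1  1.2]
[[-0.223, -0.937, -0.27, 0.597], [-0.975, 0.215, 0.061, 0.033], [0.001, 0.277, -0.961, 0.406], [0.0, 0.0, 0.0, 1.0]]
```

View pics/w1.png

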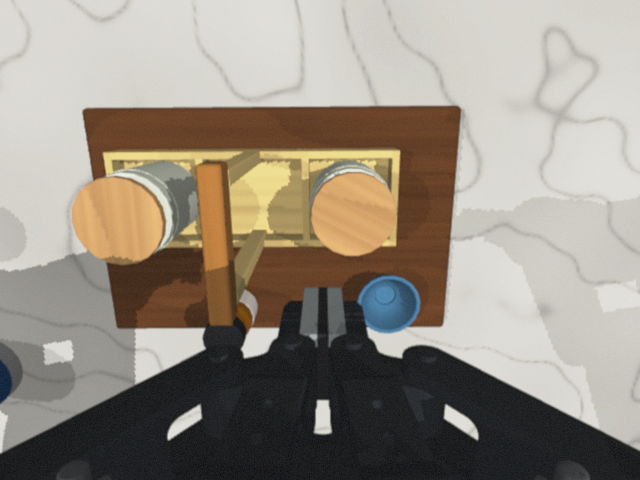

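The wrist view shows the short lid at about (353,211), the tall lid at (118,220) and the bar from (212,163) to (228,320). The caddy's edges lie parallel to the image axes, so the yaw is right.

```bash
python3 - <<'E'
from h import *
z=np.load("/tmp/w1.npz");T=np.load("/tmp/top.npz");im,E,k=z["im"],z["E"],z["k"];P=cloud(E,k,z["d"])
hsv=cv2.cvtColor(im,cv2.COLOR_RGB2HSV); print(hsv[211,353],hsv[220,118],hsv[250,217])
tt={"short":(299.9,248.2),"tall":(242.7,232.9)}
for n,box,zz in(("short",(300,150,400,262),.104),("tall",(60,165,175,270),.122)):
    m,s,c=max(blobs(im,(10,60,150),(17,150,255),box,200),key=lambda b:b[1][4])
    h=max(cv2.findContours(m.astype(np.uint8),cv2.RETR_EXTERNAL,cv2.CHAIN_APPROX_NONE)[0],key=cv2.contourArea)
    e=cv2.fitEllipse(cv2.convexHull(h)); print(n,s,np.round(e[0],1),np.round(e[1],1),"plane",onplane(E,k,*e[0],zz).round(4),"tri",tri(ray(E,k,*e[0]),ray(T["E"],T["k"],*tt[n]))[0].round(4),"depth",np.median(P[m],0).round(4))
m,s,c=max(blobs(im,(6,120,100),(14,230,255),(190,155,240,330),200),key=lambda b:b[1][4])
r=cv2.minAreaRect(np.argwhere(m)[:,::-1].astype(np.float32));print("bar",s,np.round(cv2.boxPoints(r),1).tolist(),np.median(P[m],0).round(4))
q=P[m];q=q[abs(q[:,2]-.186)<.006];rr=cv2.minAreaRect((q[:,:2]*1000).astype(np.float32));print(len(q),rr,q[:,2].mean())
E
```

```text
[ 16 129 214] [ 17 127 219] [ 15 168 196]
short [ 311  172   87   84 5458] [353.1 213.7] [83.6 86. ] plane [0.5231 0.0259 0.104 ] tri [0.5227 0.0249 0.1021] depth [0.5244 0.0256 0.1069]
tall [  72  176   92   86 5855] [117.4 219.8] [84.5 95.5] plane [0.5602 0.1887 0.122 ] tri [0.5601 0.1863 0.1255] depth [0.5613 0.188  0.1245]
bar [190 273  18  31 321] [[190.0, 273.0], [207.0, 273.0], [207.0, 303.0], [190.0, 303.0]] [0.4592 0.1922 0.02  ]
14 ((522.5499267578125, 117.20585632324219), (1.5652320384979248, 12.133588790893555), 74.44835662841797) 0.1870241703968447
```

```bash
python3 -m crank '[[[0.001, 0.024, 0, 0], [0, 0, 0.03, 0], [0, 0, 0.03, 0], [0, 0, 0.03, 0], [0, 0, 0.03, 0], [0, 0, 0.02, 0], [0, 0, 0, 0], [0, 0, 0, 0], [0, 0, 0, 0]]]'
python3 -m crank '[[[0, 0, 0.003, 0], [0, 0, 0.003, 0], [0, 0, 0.003, 0], [0, 0, 0.002, 0], [0, 0, 0.002, 0], [0, 0, 0, 0], [0, 0, 0, 0]]]'
```

```text
time: 3.4
tcp_pos: [0.5238, 0.0255, 0.1413]
eef_rot: [0.994, -0.113, 0.001, 0.0]
wrist_force: [-0.3, 0.1, -0.2]
grip_width: -0.001
grip_force: 0.0
time: 3.98
tcp_pos: [0.5232, 0.0261, 0.1269]
eef_rot: [0.994, -0.112, -0.0, 0.0]
wrist_force: [0.4, 0.2, -0.2]
grip_width: 0.001
grip_force: 0.0
```

```bash
python3 -m crank '[[[0, 0, 0.002, 0], [0, 0, 0.002, 0], [0, 0, 0, 0], [0, 0, 0, 0]]]'
python3 -m crank '[[[0, 0, 0.002, 0], [0, 0, 0.002, 0], [0, 0, 0, 0], [0, 0, 0, 0]]]'
python3 -m crank '[[[0, 0, 0.001, 0], [0, 0, 0.001, 0], [0, 0, 0, 0], [0, 0, 0, 0]]]'
```

```text
time: 4.32
tcp_pos: [0.5232, 0.0261, 0.1229]
eef_rot: [0.994, -0.112, -0.0, 0.0]
wrist_force: [-0.5, 1.1, 0.9]
grip_width: 0.001
grip_force: 0.0
time: 4.65
tcp_pos: [0.5233, 0.0261, 0.1189]
eef_rot: [0.994, -0.112, 0.0, 0.0]
wrist_force: [0.7, -0.6, 0.6]
grip_width: 0.003
grip_force: 0.2
time: 4.98
tcp_pos: [0.5233, 0.026, 0.117]
eef_rot: [0.994, -0.112, 0.0, 0.0]
wrist_force: [-0.3, -0.2, 3.2]
grip_width: -0.004
grip_force: 1.6
```

```bash
for i in 1; do python3 -m crank '[[[0, 0, 0.001, 0], [0, 0, 0.001, 0], [0, 0, 0, 0], [0, 0, 0, 0]]]'
python3 -m crank '[[[0, 0, 0.001, 0], [0, 0, 0.001, 0], [0, 0, 0, 0], [0, 0, 0, 0]]]'
python3 -m crank '[[[0, 0, 0.001, 0], [0, 0, 0.001, 0], [0, 0, 0, 0], [0, 0, 0, 0]]]'; done | grep -E 'tcp|force'
```

```text
tcp_pos: [0.5233, 0.0261, 0.115]
wrist_force: [-0.6, 0.3, 3.5]
grip_force: 1.7
tcp_pos: [0.5234, 0.0261, 0.1145]
wrist_force: [-6.3, 0.4, 24.9]
grip_force: 12.4
tcp_pos: [0.5236, 0.0261, 0.1143]
wrist_force: [-12.7, 0.1, 49.7]
grip_force: 24.3
```

```bash
python3 -m crank '[[[0, 0, -0.01, 0], [0, 0, -0.035, 0], [0, 0, -0.035, 0], [0, 0, -0.035, 0], [0, 0, 0, 0], [0, -0.033, 0, 0], [0, -0.033, 0, 0], [0, -0.033, 0, 0], [0, -0.033, 0, 0], [0, -0.033, 0, 0], [0, 0, 0, 0], [0, 0, 0, 0]]]'
python3 -m crank '[[[0, 0, 0.025, 0], [0, 0, 0.025, 0], [0, 0, 0.02, 0], [0, 0, 0.01, 0], [0, 0, 0, 0], [0, 0, 0, 0], [0, 0, 0, 0]]]'
```

```text
time: 6.98
tcp_pos: [0.5599, 0.1883, 0.2251]
eef_rot: [0.994, -0.111, -0.0, 0.0]
wrist_force: [-0.3, -1.1, -0.1]
grip_width: 0.004
grip_force: 0.0
time: 7.57
tcp_pos: [0.5606, 0.1866, 0.1471]
eef_rot: [0.994, -0.113, 0.001, -0.0]
wrist_force: [-0.5, -0.1, 0.1]
grip_width: -0.001
grip_force: 0.0
```

```bash
(python3 -m crank '[[[0, 0, 0.002, 0], [0, 0, 0.002, 0], [0, 0, 0.002, 0], [0, 0, 0, 0], [0, 0, 0, 0]]]'
python3 -m crank '[[[0, 0, 0.002, 0], [0, 0, 0.002, 0], [0, 0, 0, 0], [0, 0, 0, 0]]]'
python3 -m crank '[[[0, 0, 0.001, 0], [0, 0, 0.001, 0], [0, 0, 0, 0], [0, 0, 0, 0]]]') | grep -E 'tcp|force'
```

```text
tcp_pos: [0.5603, 0.187, 0.1402]
wrist_force: [1.1, -0.3, 2.8]
grip_force: 1.2
tcp_pos: [0.5603, 0.1869, 0.1361]
wrist_force: [0.8, -1.1, 2.9]
grip_force: 1.2
tcp_pos: [0.5603, 0.1869, 0.1341]
wrist_force: [1.3, -0.8, 4.5]
grip_force: 2.0
```

```bash
(python3 -m crank '[[[0, 0, 0.001, 0], [0, 0, 0.001, 0], [0, 0, 0, 0], [0, 0, 0, 0]]]'
python3 -m crank '[[[0, 0, 0.001, 0], [0, 0, 0.001, 0], [0, 0, 0, 0], [0, 0, 0, 0]]]') | grep -E 'tcp|force'
```

```text
tcp_pos: [0.5604, 0.1869, 0.1327]
wrist_force: [-1.2, -0.8, 9.6]
grip_force: 5.0
tcp_pos: [0.5606, 0.187, 0.1325]
wrist_force: [-6.1, -3.3, 29.1]
grip_force: 14.2
```

```bash
python3 -m crank '[[[0, 0, -0.01, 0], [0, 0, -0.035, 0], [0, 0, -0.035, 0], [0, 0, -0.035, 0], [0, 0, -0.035, 0], [0, 0.028, 0, 0], [0, 0.028, 0, 0], [0, 0.027, 0, 0], [0, 0, 0, 0], [0, 0, 0, 0], [0, 0, 0, 0], [0, 0, 0, 0], [0, 0, 0, 0]]]' 1.0
python3 - <<'E'
from h import *
from cell import ctrl
m=ctrl.camera_model("wrist");im,d=ctrl.read_camera("wrist")
np.savez("/tmp/w2.npz",im=im,d=d,E=m["extrinsics"],k=[m["fx"],m["fy"],m["cx"],m["cy"]]);cv2.imwrite("pics/w2.png",im[:,:,::-1])
P=cloud(m["extrinsics"],[m["fx"],m["fy"],m["cx"],m["cy"]],d)
mk=(P[...,2]>.176)&(P[...,2]<.196)&(d>0)
n,l,s,c=cv2.connectedComponentsWithStats(mk.astype(np.uint8))
for i in range(1,n):
    if s[i,4]>100:
        q=P[l==i]; print(s[i],np.median(q,0).round(4),cv2.minAreaRect((q[:,:2]*1000).astype(np.float32)))
E
```

```text
time: 10.4
tcp_pos: [0.5416, 0.1067, 0.2797]
eef_rot: [0.994, -0.112, -0.0, 0.0]
wrist_force: [-0.0, 0.0, -0.2]
grip_width: 0.997
grip_force: 0.0
[ 309  164   27  164 4077] [0.5452 0.1059 0.188 ] ((540.7136840820312, 106.83927917480469), (13.932257652282715, 94.38807678222656), 77.32523345947266)
```

View pics/w2.png

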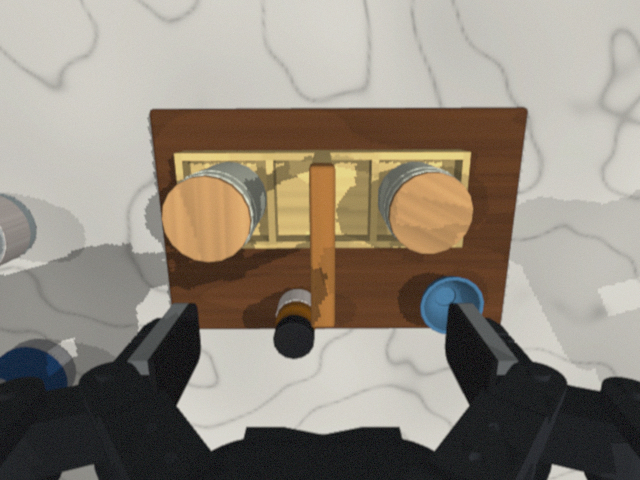

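Depth data gives the bar centre at (0.541, 0.107, 0.187). It measures 14 x 94 mm at 77.3°, and the TCP is directly above it. In the picture the bar spans (322,163)–(322,325) between the open fingers, and both lids sit on their rims.

```bash
python3 -m crank '[[[-0.001, 0, 0.025, 0], [0, 0, 0.025, 0], [0, 0, 0.025, 0], [0, 0, 0.018, 0], [0, 0, 0.01, 0], [0, 0, 0, 0], [0, 0, 0, 0], [0, 0, 0, 0]]]'
python3 -m crank '[[[0, 0, 0, 0], [0, 0, 0, 0], [0, 0, 0, 0], [0, 0, 0, 0], [0, 0, 0, 0], [0, 0, 0, 0], [0, 0, 0, 0], [0, 0, 0, 0], [0, 0, 0, 0], [0, 0, 0, 0], [0, 0, 0, 0], [0, 0, 0, 0], [0, 0, 0, 0], [0, 0, 0, 0]]]' 0.0 80
```

```text
time: 11.12
tcp_pos: [0.5412, 0.1064, 0.178]
eef_rot: [0.994, -0.112, 0.001, -0.0]
wrist_force: [0.2, -0.4, 0.5]
grip_width: 1.0
grip_force: 0.0
time: 12.28
tcp_pos: [0.5407, 0.1063, 0.1772]
eef_rot: [0.994, -0.112, 0.0, -0.0]
wrist_force: [0.8, 2.1, 5.2]
grip_width: 0.149
grip_force: 79.0
```

```bash
python3 -m crank '[[[0, 0, -0.001, 0], [0, 0, -0.003, 0], [0, 0, -0.005, 0], [0, 0, -0.007, 0], [0, 0, -0.007, 0], [0, 0, -0.007, 0], [0, 0, -0.007, 0], [0, 0, -0.007, 0], [0, 0, -0.007, 0], [0, 0, -0.007, 0], [0, 0, -0.007, 0], [0, 0, -0.007, 0], [0, 0, -0.007, 0], [0, 0, -0.007, 0], [0, 0, -0.007, 0], [0, 0, -0.005, 0], [0, 0, -0.003, 0], [0, 0, -0.001, 0]]]'
python3 -m crank '[[[0, 0, 0, 0], [0, 0, 0, 0], [0, 0, 0, 0], [0, 0, 0, 0], [0, 0, 0, 0], [0, 0, 0, 0], [0, 0, 0, 0], [0, 0, 0, 0], [0, 0, 0, 0], [0, 0, 0, 0], [0, 0, 0, 0], [0, 0, 0, 0]]]'
python3 - <<'E'
from h import *
from cell import ctrl
for n in("side","wrist"):
    m=ctrl.camera_model(n);im,d=ctrl.read_camera(n);k=[m["fx"],m["fy"],m["cx"],m["cy"]]
    P=cloud(m["extrinsics"],k,d)
    for s,c,z in(("short",(.5225,.0255),.196),("tall",(.5605,.187),.214)):
        mk=(np.hypot(P[...,0]-c[0],P[...,1]-c[1])<.025)&(abs(P[...,2]-z)<.02)&(d>0)
        q=P[mk]; print(n,s,mk.sum(),np.median(q,0).round(4) if len(q) else "")
    if n=="side": cv2.imwrite("pics/s2.png",cv2.resize(im[180:400,230:450,::-1],(600,600),interpolation=cv2.INTER_CUBIC))
E
```

```text
time: 13.78
tcp_pos: [0.5407, 0.1062, 0.2795]
eef_rot: [0.994, -0.112, 0.0, -0.0]
wrist_force: [-0.6, 0.8, -6.9]
grip_width: 0.149
grip_force: 78.0
time: 14.78
tcp_pos: [0.5406, 0.1062, 0.279]
eef_rot: [0.994, -0.112, 0.0, 0.0]
wrist_force: [0.7, 0.4, -6.7]
grip_width: 0.15
grip_force: 78.0
side short 126 [0.5151 0.018  0.1971]
side tall 354 [0.5606 0.1876 0.2151]
wrist short 6839 [0.5233 0.0255 0.2001]
wrist tall 8006 [0.5613 0.1868 0.2178]
```

View pics/s2.png

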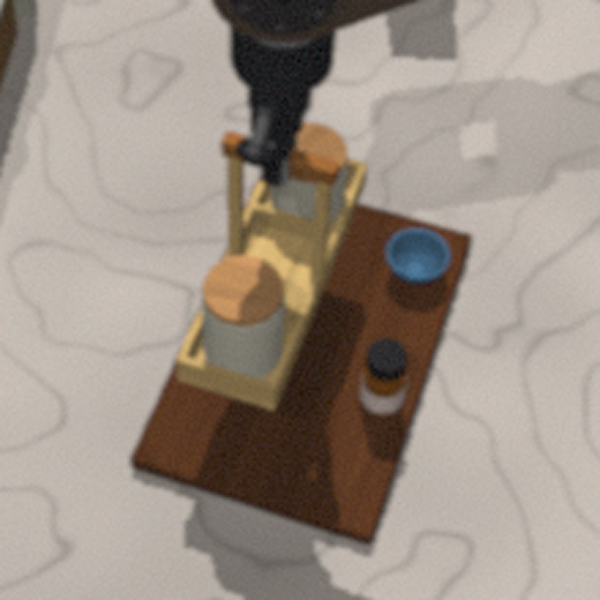

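The caddy is lifted about 102 mm with both jars aboard. The lids sit 18 mm apart in height, as they should when level and home, and the bowl and spice jar haven't moved. I'm handing it in.

```bash
python3 -c "
from cell import ctrl
print(ctrl.close_job())"
```

```text
the job is handed in; nothing more can be done
None
```

I pressed both lids fully home, lifted the caddy by its bar about 10 cm clear of the board with both jars aboard, and handed the job in with it held level and still; the hand-in returned no verdict.

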